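# Fetch the nylon adapter from behind the tubes

### The job

I need the white nylon focuser adapter tonight, but the sight tube and the two extension tubes crowd round it on the wooden parking board: stand those three on the cork mat, then set the adapter, flange up, in the empty pocket of the black carry tray, and afterwards put all three tubes back on the parking board, each on the very spot where it stood. Keep everything upright, let go of everything, and leave the star diagonal and the eyepieces where they are.

Things in the scene. Friction and masses are not known exactly. Their poses are not given: they have to be found in the camera images.
- cheshire: Matte black Cheshire sight tube standing upright, 128 mm tall: rubber foot cap 42 mm in diameter and 14 mm high, barrel 34 mm in diameter with a side window, head 38 mm in diameter over the top 36 mm, good to grip from above. About 130 g. Origin: centre of its underside; z up.
- long_tube: Aluminium extension tube standing on end, 120 mm tall, open at the top: plain barrel 40 mm in diameter for its lower 88 mm (a small brass thumbscrew near the foot stands out to 27 mm from the axis), then a nose 32 mm in diameter for the top 32 mm, good to grip from above. The longer of the two tubes. About 140 g. Origin: centre of its underside; z up.
- short_tube: Aluminium extension tube standing on end, 84 mm tall, open at the top: plain barrel 40 mm in diameter for its lower 52 mm (a small brass thumbscrew near the foot stands out to 27 mm from the axis), then a nose 32 mm in diameter for the top 32 mm, good to grip from above. The shorter of the two tubes. About 100 g. Origin: centre of its underside; z up.
- adapter: White nylon focuser adapter, a thick ring 46 mm tall standing nose down: nose 50 mm in diameter for the lower 30 mm, flange 56 mm in diameter for the top 16 mm (grip it there), open bore 32 mm. About 60 g. Starts on the parking board between the three tubes and the rear upstand. Origin: centre of its underside; z up, towards the flange.
- parking_board: Fixed wooden board, 144 (its x) by 190 mm (its y), 8 mm thick; behind its +x edge an upstand 45 mm high, inner face 72 mm from the origin. Four 54 mm felt spots: rear (adapter) at x +34, y 0 mm; front x -24, y 0; sides x +19, y +-56 (the three tubes, in any arrangement, each within a few mm of a spot's centre). Origin: centre of the board's underside, on the shelf; x away from the robot, z up.
- side_mat: Fixed flat cork mat, 150 (its x) by 230 mm (its y), 3 mm thick, the place to stand the three tubes meanwhile; it lies left or right of the parking board. Origin: centre of its underside; z up.
- carry_tray: Fixed shallow black plastic carry tray, 96 (its x) by 186 mm (its y), floor (grey-lined) 4 mm thick, rim and middle divider 15 mm high above the shelf. Two pockets, each 86 by 86 mm inside: the empty one centred at y +45 mm, the other, with an eyepiece in it, at y -45 mm. It lies on the other side of the parking board from the mat. Origin: centre of its underside; z up.
- star_diagonal: Silver star diagonal lying on its side on the shelf in front of the board, about 72 by 70 mm and 40 mm high (a brass screw reaches 45 mm), not to be moved. Origin: under the centre of its square housing; nose towards its -x, eyepiece holder towards its +y.
- tray_eyepiece: Black eyepiece, 42 mm in diameter and 66 mm tall, standing in the carry tray's occupied pocket, not to be moved. Origin: centre of its underside.
- squat_eyepiece: Squat black eyepiece, 46 mm in diameter and 52 mm tall, standing on the shelf in front of the board, not to be moved. Origin: centre of its underside.
Not all that is in view belongs to the job. What is shaped like the adapter but green, pink or turquoise is not meant.

How it is judged:
By the outcome, as a careful person would: the job done as asked, in the order asked, and still so for the second after the job is handed in, with the robot touching nothing.
It also fails if it takes over 144 s, if anything falls off the work surface, if the arm or the gripper's body presses on something with over 40 N, if the wrist force passes 120 N, or if a joint passes its speed limit or range.

### The arm

A 6-joint arm with a two-finger parallel gripper is mounted at the origin on the work surface. World frame = base frame: x ahead of the robot, y to its left, z up, the work surface at z = 0. Lengths are in mm, angles in rad, forces in N, time in s.
With the tool pointing down it reaches from about 225 to 725 mm from the base axis. Payload 3.1 kg.
Tool frame: the origin (TCP) lies on the front face of the gripper's body, between the roots of the fingers; the fingertips stand 73 mm ahead of it and the grasp point (between the pads) lies 54 mm ahead of it; z points along the fingers, y is the line along which they close (so a half turn about z gives the same grasp; the last joint's range is limited). The gripper opens to 85 mm and grips with 20 to 120 N. Pads are 22 mm wide; open, the fingers measure 114 mm over their backs; the gripper's body (76 mm by 85 mm) begins 54 mm behind the grasp point. The pads swing forward as they close: fully open they stand 13 mm farther back than shut.
Start: joints at [-0.128, 0.048, 0.099, 1.622, 0, 1.443], TCP at [524.993, -0.012, 303.912] pointing down, gripper open.
Joint ranges: [-2.91, 2.91], [-0.99, 1.94], [-1.21, 1.42], [-2.12, 2.29], [-1.49, 1.47], [-3.14, 3.14]. Speed limits (rad/s): [2.79, 2.79, 3.14, 3.14, 3.14, 3.14].

### API

Orientations are given as a rotation vector (axis times angle).
In Python, from rig import bot gives the robot as it stands.
- The arm moves only by the tool play_rows, never from a script. Its argument "series" is a list of rows, each an object with "slide": the shift along the tool's x, y, z in mm, a list of three; "twist": the turn about the tool's z in rad. In form: [{"slide": [dx, dy, dz], "twist": twist}, ...]. A call has 1 to 10 rows; each row is the pose to reach, as a shift and turn from the pose commanded when the call began, along the tool's axes at that moment; what a row does not reach only later rows make up. A row lasts 1/12 s, in which the tool goes at most 41.7 mm and 7.16 degrees, less where a joint would pass 70% of its speed; a pose out of reach is approached as far as the arm can. A call with a gripper value outside its range is refused whole. "fingers" is the finger opening in mm, from 0 to 85.4, set as the call begins (left out, the last holds). The fingers move at their own pace and stop on an object; "grip_force" is the grip in N (left out, the last holds). Time passes only in rows, so rows that repeat a pose let the fingers close. It gives the time, the measured TCP pose, the force, the opening and the grip force at its end, in the units of the state.
- bot.read_state(): the state, without advancing time (a new reading comes with each control period).
- bot.read_camera(name): name is "scene" or "side" or "wrist"; returns a dict with "frame" (384x512x3 uint8, blue, green, red), "range_z" (384x512 float32, mm along the optical axis (not along the pixel's ray), 0 where there is no reading), "fx", "fy", "cx", "cy" (pixels), "cam_to_world" (4x4, takes a point from camera to world coordinates); the wrist camera has in their place "tool_from_camera" (4x4, takes a point from camera to tool coordinates, whose origin is the TCP and whose axes are the flange's). Camera axes: x right, y up, looking along -z (the intrinsics and any distortion apply to the point x, -y, -z); pixel columns grow to the right and rows downward; lengths in mm; the calibration is good to about 2 mm. The wrist camera is an equidistant fisheye: a pixel r from the principal point sees the ray r / f radians off the axis. A picture is of the moment at which its call begins: read the wrist's pose just before it.
- bot.close_job(): hands the job in; it is judged then, once.
Trained networks look in the newest picture that a camera, given by its name, has taken for a name from the list of things; names that differ only in an ending like _2 or _b are one class to them, and where a whole thing is asked for, a point or a joint stands for the part that bears it (a point fixed in the world has none). Each returns a list of dicts, best first, with "conf" (0 to 1); they miss things now and then, are a little off and sometimes report something else, mostly with a low value. They report only what shows in the picture. A call takes as long as a camera call. They do not tell look-alikes from the thing itself.
- bot.search_frame(camera, thing): "pixel" ([column, row] in pixels, amid what is visible of it).
- bot.trace(camera, thing): "mask" (384x512 bool, what is visible of it) and "pixel" ([column, row] in pixels, amid what is visible of it).
The state is a dict: "clock": time; "joints": joint angles; "dq": joint speeds; "joint_efforts": joint torques, N m; "ee_pos": TCP position; "orientation": TCP orientation; "contact_force": force on the tool from outside, world axes, zero at the start; "wrist_torque": the same for the moment, N m; "gripper_width": opening from 0.0 (shut) to 1.0 (fully open); "grasp_force": force on a finger pad.
Only numpy, scipy, OpenCV 4.12 (cv2) and the standard library are available. Lean on these libraries where they do the work, as an engineer would, in place of code of your own. Each camera call takes 0.05 s, during which the arm holds its last target. There are 200 camera calls.

## Working session

There is one attempt and no reset: what is moved stays moved. The work goes in short steps, Python scripts to look and compute and a tool call to move; the robot and the scene stay as the last step left them, time stands still between calls to the robot, and variables do not carry over. Pictures are saved under pics/ and viewed, at most 14 in all, crops included, and the job is handed in when it is done.

Besides the shell and the picture viewer there is one more tool, called after "Call:" as name(argument=value, ...), one argument or row to a line, values as JSON. play_rows: Moves the arm, as the interface text tells. Its arguments: {"type":"object","properties":{"series":{"type":"array"},"fingers":{"type":"number"},"grip_force":{"type":"number"}},"required":["series"]}

```bash
ls; mkdir -p pics
cat > h.py <<'E'
import numpy as np, cv2
from rig import bot
from scipy.spatial.transform import Rotation as R
def world(c,mask=None):
    z=c["range_z"]; v,u=np.nonzero((z>0) if mask is None else (mask&(z>0)))
    d=z[v,u]
    P=np.c_[(u-c["cx"])/c["fx"]*d,-(v-c["cy"])/c["fy"]*d,-d,np.ones(len(d))]
    return (P@np.array(c["cam_to_world"]).T)[:,:3]
E
python3 - <<'E'
from h import *
s=bot.read_state(); print({k:np.round(v,3).tolist() for k,v in s.items()})
for n in("scene","side"):
    c=bot.read_camera(n); cv2.imwrite(f"pics/{n}0.png",c["frame"]); print(n,c["fx"],np.round(c["cam_to_world"],2).tolist(),c.keys())
    for t in "cheshire long_tube short_tube adapter parking_board side_mat carry_tray star_diagonal tray_eyepiece squat_eyepiece".split():
        for r in bot.trace(n,t)[:3]:
            m=np.array(r["mask"]).astype(bool); W=world(c,m)
            if len(W)<5: print(t,"few");continue
            print(t,round(r["conf"],2),np.round(r["pixel"]),"med",np.round(np.median(W,0)),"lo",np.round(np.percentile(W,3,0)),"hi",np.round(np.percentile(W,97,0)))
E
```

```text
pics
{'clock': 0.0, 'joints': [-0.128, 0.049, 0.098, 1.622, -0.0, 1.443], 'dq': [-0.0, 0.001, 0.001, -0.0, 0.001, 0.0], 'joint_efforts': [0.0, -33.878, 32.002, 0.02, -0.0, 0.0], 'ee_pos': [524.559, 0.033, 302.718], 'orientation': [-2.22, -2.22, 0.002], 'contact_force': [0.36, 0.09, 0.031], 'wrist_torque': [-0.013, -0.0, 0.026], 'grasp_force': 0.0, 'gripper_width': 1.003}
scene 434.02466016986926 [[-0.74, -0.42, 0.52, 1107.27], [0.67, -0.49, 0.56, 551.91], [0.02, 0.76, 0.64, 676.56], [0.0, 0.0, 0.0, 1.0]] dict_keys(['frame', 'range_z', 'fx', 'fy', 'cx', 'cy', 'cam_to_world'])
cheshire 0.8 [263. 177.] med [593.  30. 124.] lo [570.  11.  49.] hi [603.  44. 139.]
long_tube 0.74 [266. 211.] med [638.  90.  79.] lo [612.  64.  11.] hi [648.  99. 129.]
short_tube 0.94 [232. 190.] med [632. -25.  67.] lo [608. -47.  13.] hi [643. -11.  93.]
adapter 0.84 [292. 259.] med [653. 184.  39.] lo [624. 154.   2.] hi [674. 206.  49.]
adapter 0.77 [244. 209.] med [645.  30.  49.] lo [618.  -1.  14.] hi [668.  48.  57.]
adapter 0.77 [257. 278.] med [737. 172.  40.] lo [707. 144.   1.] hi [760. 194.  49
[... 1586 characters left out ...]
. -17.   8.] lo [536. -75.   4.] hi [684. 108.  45.]
side_mat 0.79 [263. 325.] med [ 488. -348.    3.] lo [ 411. -442.    1.] hi [ 568. -231.    6.]
carry_tray 0.82 [183. 120.] med [477. 303.   5.] lo [444. 239.  -0.] hi [534. 427.  37.]
star_diagonal 0.96 [203. 210.] med [439. -60.  32.] lo [401. -75.   1.] hi [475. -33.  40.]
tray_eyepiece 0.73 [193. 116.] med [495. 280.  48.] lo [477. 272.   8.] hi [514. 304.  71.]
squat_eyepiece 0.62 [179. 168.] med [422.  92.  41.] lo [403.  83.   1.] hi [444. 134.  53.]
squat_eyepiece 0.49 [190. 116.] med [495. 280.  47.] lo [476. 272.   7.] hi [514. 304.  71.]
squat_eyepiece 0.45 [255. 160.] med [579.  10.  87.] lo [566.   3.  16.] hi [598.  32. 137.]
```

```bash
python3 - <<'E'
from h import *
from scipy.optimize import least_squares
a=[]
C={n:bot.read_camera(n) for n in("scene","side")}
A={n:world(c) for n,c in C.items()}
def fit(name,xy,h,zb,r,rn):
    # points on nose/top cylinder walls near expected radius
    for n,W in A.items():
        d=W-np.r_[xy,0]; m=(np.hypot(d[:,0],d[:,1])<r+9)&(W[:,2]>h+zb-rn)&(W[:,2]<h+zb-5)
        t=(np.hypot(d[:,0],d[:,1])<r+9)&(abs(W[:,2]-h-zb)<4)
        P=W[m][:,:2]
        f=least_squares(lambda p:np.hypot(P[:,0]-p[0],P[:,1]-p[1])-r,xy,loss="soft_l1",f_scale=1)
        T=W[t]; (cc,rr)=cv2.minEnclosingCircle(T[:,:2].astype(np.float32)) if t.sum()>3 else ((0,0),0)
        print(name,n,m.sum(),"wall",np.round(f.x,1),"rms",round(np.sqrt(np.mean(f.fun**2)),1),"top",t.sum(),np.round(cc,1),round(rr,1),"z",np.round(np.median(T[:,2]),1) if t.sum() else 0)
fit("ches",[586,24],128,8,19,30); fit("long",[628,77],120,8,16,25); fit("short",[622,-32],84,8,16,25); fit("adapt",[642,22],46,8,28,14)
fit("teye",[498,294],66,4,21,15); fit("sq",[423,107],52,0,23,15)
# board upstand / mat / tray rims orientation
for n,c in C.items():
    W=A[n]
    for t,lo,hi in(("side_mat",1,7),("carry_tray",11,19),("parking_board",5,12)):
        r=bot.trace(n,t)
        P=world(c,np.array(r[0]["mask"]).astype(bool)); P=P[(P[:,2]>lo)&(P[:,2]<hi)]
        q=cv2.minAreaRect(P[:,:2].astype(np.float32)); print(t,n,np.round(q[0]),np.round(q[1]),round(q[2],1))
    U=W[(abs(W[:,2]-45)<3)&(W[:,0]>665)&(W[:,0]<740)&(W[:,1]>-120)&(W[:,1]<135)]
    q=cv2.minAreaRect(U[:,:2].astype(np.float32)); print("upst",len(U),np.round(q[0]),np.round(q[1]),round(q[2],1))
E
python3 -c "
import cv2,numpy as np
for n in('scene','side'):
    f=cv2.imread(f'pics/{n}0.png')[60:360,100:500]; cv2.imwrite(f'pics/{n}0c.png',cv2.resize(f,None,fx=2,fy=2,interpolation=2))"
```

```text
ches scene 168 wall [583.7  24.9] rms 1.0 top 174 [585.   25.2] 19.5 z 137.1
ches side 140 wall [583.7  23.6] rms 1.7 top 150 [583.1  21.3] 19.5 z 135.6
long scene 180 wall [627.5  79.6] rms 1.4 top 92 [627.9  79.8] 17.5 z 127.9
long side 127 wall [627.1  77.1] rms 1.7 top 58 [626.7  77. ] 18.1 z 127.0
short scene 149 wall [622.5 -30.7] rms 1.5 top 82 [624.5 -31.3] 18.2 z 92.0
short side 145 wall [621.8 -33. ] rms 1.6 top 61 [622.1 -33.2] 17.5 z 90.6
adapt scene 111 wall [640.7  22. ] rms 6.6 top 301 [639.5  17.8] 32.1 z 55.1
adapt side 48 wall [638.9   8.2] rms 7.3 top 154 [639.9  24.5] 33.7 z 53.8
teye scene 104 wall [495.1 295.2] rms 1.4 top 214 [496.8 297.1] 18.9 z 70.6
teye side 58 wall [496.  296.1] rms 2.8 top 85 [495.8 291.6] 19.3 z 69.3
sq scene 88 wall [424.4 106.4] rms 1.7 top 175 [426.3 106.8] 23.2 z 52.6
sq side 90 wall [424.8 106.4] rms 2.5 top 146 [424.3 104.9] 20.8 z 51.2
side_mat scene [ 485. -335.] [165. 241.] 14.1
carry_tray scene [494. 337.] [186. 100.] 85.5
parking_board scene [612.  22.] [196. 155.] 87.2
upst 391 [700.  13.] [ 66. 205.] 5.9
side_mat side [ 489. -334.] [151. 231.] 14.3
carry_tray side [493. 335.] [192.  96.] 85.9
parking_board side [620.  42.] [237. 171.] 86.9
upst 306 [707.  22.] [ 66. 226.] 0.0
```

View pics/scene0c.png

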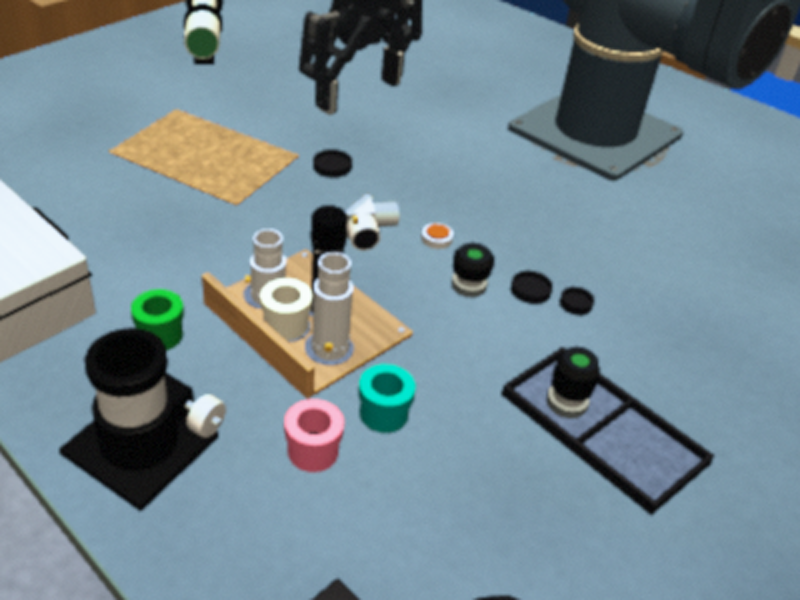

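View pics/side0c.png

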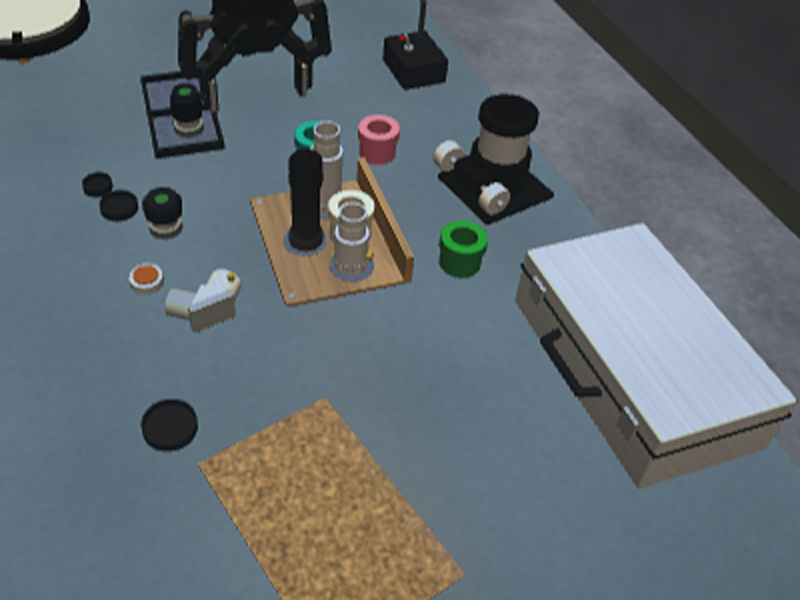

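Pictures: the black sight tube is on the front spot, the long tube on the left (+y) and the short one on the right. The white adapter stands between them and the upstand, the cork mat is at right (-y), and the tray is at left with its empty pocket at +y. I'll go above the group and refine with the wrist camera.

Call:
play_rows(
  series=[
    {"slide":[12,40,0],"twist":0},
    {"slide":[22,75,0],"twist":0},
    {"slide":[22,75,0],"twist":0},
    {"slide":[22,75,0],"twist":0},
    {"slide":[22,75,0],"twist":0},
  ],
  fingers=62,
  grip_force=60,
)

```text
clock: 1.92
ee_pos: [599.8, 22.0, 303.4]
orientation: [-2.22, -2.221, 0.002]
contact_force: [-0.7, 0.1, 0.3]
gripper_width: 0.728
grasp_force: 0.0
```

```bash
cat >> h.py <<'E'
from scipy.optimize import least_squares
def wristworld():
    s=bot.read_state(); c=bot.read_camera("wrist")
    z=c["range_z"]; v,u=np.nonzero(z>0); d=z[v,u]
    x=(u-c["cx"])/c["fx"]; y=(v-c["cy"])/c["fy"]; th=np.hypot(x,y); k=np.where(th>0,np.tan(th)/np.maximum(th,1e-9),1)
    ok=th<1.3; P=np.c_[x*k*d,-y*k*d,-d,np.ones(len(d))][ok]
    T=np.eye(4); T[:3,:3]=R.from_rotvec(s["orientation"]).as_matrix(); T[:3,3]=s["ee_pos"]
    return c,(P@np.array(c["tool_from_camera"]).T@T.T)[:,:3],s
def fitc(W,xy,top,r,depth=25,tol=8):
    d=np.hypot(W[:,0]-xy[0],W[:,1]-xy[1])
    P=W[(d<r+tol)&(W[:,2]>top-depth)&(W[:,2]<top-4)][:,:2]; T=W[(d<r+tol)&(abs(W[:,2]-top)<4)][:,:2]
    o=[]
    if len(P)>8:
        f=least_squares(lambda p:np.hypot(P[:,0]-p[0],P[:,1]-p[1])-r,xy,loss="soft_l1"); o+=["wall",len(P),np.round(f.x,1)]
    if len(T)>8:
        c,q=cv2.minEnclosingCircle(T.astype(np.float32)); o+=["top",len(T),np.round(c,1),round(q,1),"mean",np.round(T.mean(0),1)]
    return o
E
python3 - <<'E'
from h import *
c,W,s=wristworld(); print(np.round(s["ee_pos"],1),np.round(s["orientation"],3)); cv2.imwrite("pics/w0.png",c["frame"])
print(np.round(c["tool_from_camera"],2).tolist(),c["fx"],c["cx"],c["cy"])
for n,xy,t,r in(("ches",(584,24),136,19),("long",(627,78),128,16),("short",(622,-32),92,16),("adap",(640,22.5),54,28)): print(n,*fitc(W,xy,t,r,tol=5))
E
```

```text
[599.8  22.  303.4] [-2.220e+00 -2.221e+00  2.000e-03]
[[-0.0, 0.96, 0.29, 75.08], [1.0, 0.0, 0.0, 0.51], [0.0, 0.29, -0.96, -69.54], [0.0, 0.0, 0.0, 1.0]] 297.3186396354542 255.2766188420012 195.38055682739065
ches wall 231 [584.6  25.8] top 1523 [584.7  25.8] 19.2 mean [584.8  26.6]
long wall 197 [626.1  81.1] top 305 [627.9  79.9] 16.3 mean [628.8  80.2]
short wall 381 [623.  -28.9] top 244 [622.9 -29.5] 16.0 mean [622.8 -29.4]
adap wall 229 [639.3  34.3] top 1331 [640.9  21.9] 28.3 mean [640.8  22.6]
```

View pics/w0.png

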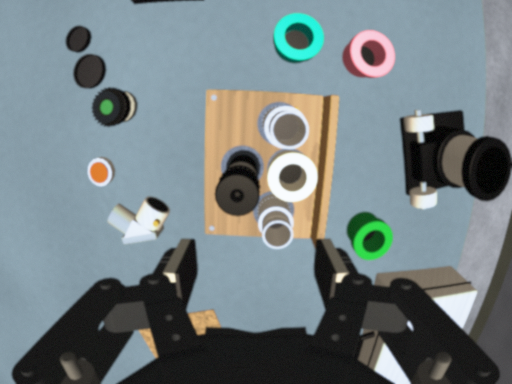

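The wrist view agrees with the other two cameras to within about 2 mm: sight tube at pixel (238,190), long tube (290,127), short tube (277,230), adapter (292,177). I'm taking the sight tube first.

Call:
play_rows(
  series=[
    {"slide":[2.5,-15.5,10],"twist":0},
    {"slide":[2.5,-15.5,45],"twist":0},
    {"slide":[2.5,-15.5,80],"twist":0},
    {"slide":[2.5,-15.5,110],"twist":0},
    {"slide":[2.5,-15.5,128],"twist":0},
    {"slide":[2.5,-15.5,136],"twist":0},
    {"slide":[2.5,-15.5,136],"twist":0},
    {"slide":[2.5,-15.5,136],"twist":0},
  ],
)

```text
clock: 2.63
ee_pos: [584.6, 24.3, 169.7]
orientation: [2.221, 2.22, 0.002]
contact_force: [0.4, -0.6, -0.2]
gripper_width: 0.728
grasp_force: 0.0
```

Call:
play_rows(
  series=[
    {"slide":[0,0,0],"twist":0},
    {"slide":[0,0,0],"twist":0},
    {"slide":[0,0,0],"twist":0},
    {"slide":[0,0,0],"twist":0},
    {"slide":[0,0,0],"twist":0},
    {"slide":[0,0,0],"twist":0},
    {"slide":[0,0,0],"twist":0},
  ],
  fingers=30,
)

```text
clock: 3.22
ee_pos: [585.4, 24.4, 171.0]
orientation: [2.219, 2.219, 0.003]
contact_force: [-3.0, 0.3, 6.0]
gripper_width: 0.433
grasp_force: 59.7
```

Call:
play_rows(
  series=[
    {"slide":[0,0,-15],"twist":0},
    {"slide":[0,0,-45],"twist":0},
    {"slide":[0,0,-75],"twist":0},
    {"slide":[-15,-3,-90],"twist":0},
    {"slide":[-45,-8,-90],"twist":0},
    {"slide":[-80,-14,-90],"twist":0},
    {"slide":[-115,-20,-90],"twist":0},
    {"slide":[-150,-26,-90],"twist":0},
    {"slide":[-185,-32,-90],"twist":0},
    {"slide":[-220,-38,-90],"twist":0},
  ],
)

```text
clock: 4.05
ee_pos: [546.3, -197.2, 258.6]
orientation: [2.22, 2.221, 0.001]
contact_force: [0.4, -0.1, -1.7]
gripper_width: 0.432
grasp_force: 60.2
```

Call:
play_rows(
  series=[
    {"slide":[-35,-7,0],"twist":0},
    {"slide":[-70,-13,0],"twist":0},
    {"slide":[-105,-19,0],"twist":0},
    {"slide":[-140,-26,0],"twist":0},
    {"slide":[-170,-32,0],"twist":0},
    {"slide":[-195,-36,10],"twist":0},
    {"slide":[-210,-39,25],"twist":0},
    {"slide":[-215,-39.5,45],"twist":0},
    {"slide":[-215,-39.5,65],"twist":0},
    {"slide":[-215,-39.5,80],"twist":0},
  ],
)

```text
clock: 4.88
ee_pos: [506.3, -410.2, 174.8]
orientation: [-2.22, -2.218, -0.001]
contact_force: [-0.3, 0.5, -1.5]
gripper_width: 0.43
grasp_force: 60.2
```

Call:
play_rows(
  series=[
    {"slide":[0,0,4],"twist":0},
    {"slide":[0,0,8],"twist":0},
    {"slide":[0,0,9],"twist":0},
    {"slide":[0,0,10],"twist":0},
    {"slide":[0,0,10],"twist":0},
  ],
)

```text
clock: 5.3
ee_pos: [507.6, -410.7, 169.2]
orientation: [2.219, 2.22, 0.0]
contact_force: [0.0, 0.5, -1.7]
gripper_width: 0.428
grasp_force: 60.2
```

Call:
play_rows(
  series=[
    {"slide":[0,0,1],"twist":0},
    {"slide":[0,0,2],"twist":0},
    {"slide":[0,0,2],"twist":0},
  ],
)

```text
clock: 5.55
ee_pos: [507.2, -410.6, 166.4]
orientation: [2.221, 2.221, 0.0]
contact_force: [-0.5, -0.8, -1.7]
gripper_width: 0.433
grasp_force: 60.2
```

Call:
play_rows(
  series=[
    {"slide":[0,0,1],"twist":0},
    {"slide":[0,0,2],"twist":0},
    {"slide":[0,0,2],"twist":0},
  ],
)

```text
clock: 5.8
ee_pos: [507.1, -410.8, 166.0]
orientation: [2.22, 2.22, -0.0]
contact_force: [-2.8, 0.1, 4.5]
gripper_width: 0.429
grasp_force: 60.9
```

Call:
play_rows(
  series=[
    {"slide":[0,0,0],"twist":0},
    {"slide":[0,0,0],"twist":0},
    {"slide":[0,0,0],"twist":0},
    {"slide":[0,0,0],"twist":0},
    {"slide":[0,0,-5],"twist":0},
    {"slide":[0,0,-25],"twist":0},
    {"slide":[0,0,-60],"twist":0},
    {"slide":[0,0,-95],"twist":0},
    {"slide":[20,5,-100],"twist":0},
    {"slide":[60,15,-100],"twist":0},
  ],
  fingers=62,
)

```text
clock: 6.63
ee_pos: [522.4, -355.0, 268.7]
orientation: [2.221, 2.207, -0.002]
contact_force: [-0.0, 0.8, -0.9]
gripper_width: 0.726
grasp_force: 0.0
```

Call:
play_rows(
  series=[
    {"slide":[40,10,0],"twist":0},
    {"slide":[80,20,0],"twist":0},
    {"slide":[120,30,0],"twist":0},
    {"slide":[160,40,0],"twist":0},
    {"slide":[200,50,0],"twist":0},
    {"slide":[240,60,0],"twist":0},
    {"slide":[280,70,0],"twist":0},
    {"slide":[320,80,0],"twist":0},
    {"slide":[360,90,0],"twist":0},
    {"slide":[400,100,0],"twist":0},
  ],
)

```text
clock: 7.47
ee_pos: [622.2, 51.6, 264.4]
orientation: [2.221, 2.221, 0.001]
contact_force: [1.5, -0.3, 0.0]
gripper_width: 0.73
grasp_force: 0.0
```

Call:
play_rows(
  series=[
    {"slide":[25,5,0],"twist":0},
    {"slide":[29.5,5.5,10],"twist":0},
    {"slide":[29.5,5.5,40],"twist":0},
    {"slide":[29.5,5.5,70],"twist":0},
    {"slide":[29.5,5.5,92],"twist":0},
    {"slide":[29.5,5.5,102],"twist":0},
    {"slide":[29.5,5.5,102],"twist":0},
    {"slide":[29.5,5.5,102],"twist":0},
  ],
)

```text
clock: 8.13
ee_pos: [627.3, 78.5, 161.9]
orientation: [-2.222, -2.22, 0.001]
contact_force: [0.5, 0.8, 0.1]
gripper_width: 0.723
grasp_force: 0.0
```

Call:
play_rows(
  series=[
    {"slide":[0,0,0],"twist":0},
    {"slide":[0,0,0],"twist":0},
    {"slide":[0,0,0],"twist":0},
    {"slide":[0,0,0],"twist":0},
    {"slide":[0,0,0],"twist":0},
    {"slide":[0,0,0],"twist":0},
    {"slide":[0,0,0],"twist":0},
  ],
  fingers=24,
)

```text
clock: 8.72
ee_pos: [628.8, 78.9, 165.3]
orientation: [2.219, 2.219, 0.005]
contact_force: [-0.4, -0.3, 6.0]
gripper_width: 0.416
grasp_force: 59.2
```

Call:
play_rows(
  series=[
    {"slide":[0,0,0],"twist":0},
    {"slide":[0,0,0],"twist":0},
    {"slide":[0,0,-3],"twist":0},
    {"slide":[0,0,-8],"twist":0},
    {"slide":[0,0,-15],"twist":0},
    {"slide":[0,0,-20],"twist":0},
    {"slide":[0,0,-20],"twist":0},
  ],
)

```text
clock: 9.3
ee_pos: [628.3, 79.0, 183.6]
orientation: [2.22, 2.22, 0.003]
contact_force: [0.4, -0.0, -1.4]
gripper_width: 0.415
grasp_force: 60.0
```

Run:
```python
from h import *
s=bot.read_state(); print(s["gripper_width"],s["grasp_force"],s["ee_pos"])
c=bot.read_camera("scene"); f=c["frame"]; d=bot.read_camera("side")["frame"]
cv2.imwrite("pics/l1.png",np.hstack([cv2.resize(f[110:260,200:330],None,fx=3,fy=3),cv2.resize(d[60:210,200:330],None,fx=3,fy=3)]))
```

```text
0.4154163530051697 59.971818923950195 [628.26189714  79.01263846 183.61633309]
```

View pics/l1.png

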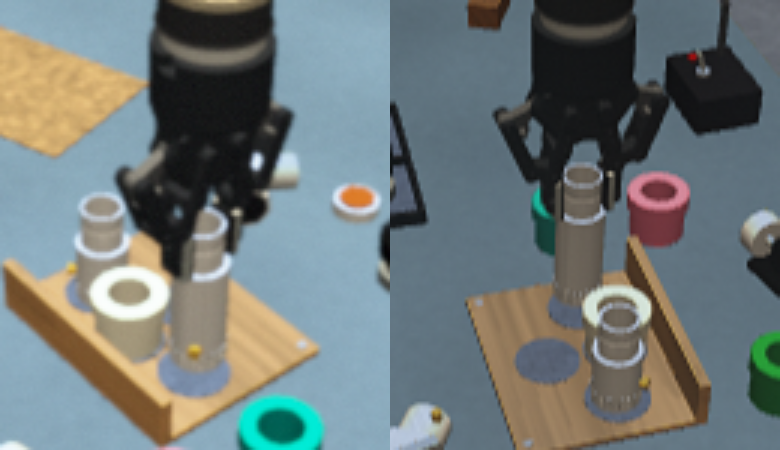

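Call:
play_rows(
  series=[
    {"slide":[0,0,-20],"twist":0},
    {"slide":[0,0,-50],"twist":0},
    {"slide":[0,0,-80],"twist":0},
    {"slide":[-15,-5,-90],"twist":0},
    {"slide":[-45,-15,-90],"twist":0},
    {"slide":[-80,-27,-90],"twist":0},
    {"slide":[-115,-39,-90],"twist":0},
    {"slide":[-150,-51,-90],"twist":0},
    {"slide":[-185,-63,-90],"twist":0},
    {"slide":[-220,-75,-90],"twist":0},
  ],
)

```text
clock: 10.23
ee_pos: [550.9, -142.9, 270.9]
orientation: [-2.221, -2.221, 0.002]
contact_force: [0.7, -1.0, -1.1]
gripper_width: 0.415
grasp_force: 60.3
```

Call:
play_rows(
  series=[
    {"slide":[-35,-12,0],"twist":0},
    {"slide":[-70,-24,0],"twist":0},
    {"slide":[-105,-36,0],"twist":0},
    {"slide":[-140,-48,0],"twist":0},
    {"slide":[-170,-58,5],"twist":0},
    {"slide":[-188,-64,20],"twist":0},
    {"slide":[-193,-65.5,45],"twist":0},
    {"slide":[-193,-65.5,70],"twist":0},
    {"slide":[-193,-65.5,90],"twist":0},
    {"slide":[-193,-65.5,105],"twist":0},
  ],
)

```text
clock: 11.07
ee_pos: [484.8, -333.8, 163.1]
orientation: [-2.219, -2.216, 0.001]
contact_force: [0.4, 0.2, -2.0]
gripper_width: 0.42
grasp_force: 60.2
```

Call:
play_rows(
  series=[
    {"slide":[0,0,3],"twist":0},
    {"slide":[0,0,6],"twist":0},
    {"slide":[0,0,8],"twist":0},
    {"slide":[0,0,8],"twist":0},
    {"slide":[0,0,8],"twist":0},
  ],
)

```text
clock: 11.48
ee_pos: [485.5, -334.5, 160.6]
orientation: [-2.222, -2.22, 0.005]
contact_force: [-4.8, 0.8, 5.4]
gripper_width: 0.413
grasp_force: 60.7
```

Call:
play_rows(
  series=[
    {"slide":[0,0,0],"twist":0},
    {"slide":[0,0,0],"twist":0},
    {"slide":[0,0,0],"twist":0},
    {"slide":[0,0,0],"twist":0},
    {"slide":[0,0,-5],"twist":0},
    {"slide":[0,0,-25],"twist":0},
    {"slide":[0,0,-60],"twist":0},
    {"slide":[0,0,-85],"twist":0},
    {"slide":[20,9,-85],"twist":0},
    {"slide":[55,25,-85],"twist":0},
  ],
  fingers=62,
)

```text
clock: 12.32
ee_pos: [512.5, -282.3, 247.4]
orientation: [2.222, 2.21, -0.001]
contact_force: [1.2, -0.6, -0.4]
gripper_width: 0.725
grasp_force: 0.0
```

Call:
play_rows(
  series=[
    {"slide":[35,16,0],"twist":0},
    {"slide":[70,31,0],"twist":0},
    {"slide":[105,47,0],"twist":0},
    {"slide":[140,63,0],"twist":0},
    {"slide":[175,79,0],"twist":0},
    {"slide":[210,94,0],"twist":0},
    {"slide":[240,106,5],"twist":0},
    {"slide":[248,110.5,30],"twist":0},
    {"slide":[248,110.5,65],"twist":0},
    {"slide":[248,110.5,90],"twist":0},
  ],
)

```text
clock: 13.15
ee_pos: [622.9, -29.4, 152.5]
orientation: [2.218, 2.224, 0.0]
contact_force: [0.5, 0.1, -2.1]
gripper_width: 0.728
grasp_force: 0.0
```

Call:
play_rows(
  series=[
    {"slide":[0,0,10],"twist":0},
    {"slide":[0,0,18],"twist":0},
    {"slide":[0,0,21],"twist":0},
    {"slide":[0,0,21],"twist":0},
    {"slide":[0,0,21],"twist":0},
  ],
)

```text
clock: 13.57
ee_pos: [623.6, -31.5, 134.9]
orientation: [2.22, 2.219, 0.003]
contact_force: [-0.5, 1.3, 0.2]
gripper_width: 0.726
grasp_force: 0.0
```

Call:
play_rows(
  series=[
    {"slide":[0,0,0],"twist":0},
    {"slide":[0,0,0],"twist":0},
    {"slide":[0,0,0],"twist":0},
    {"slide":[0,0,0],"twist":0},
    {"slide":[0,0,0],"twist":0},
    {"slide":[0,0,0],"twist":0},
    {"slide":[0,0,0],"twist":0},
    {"slide":[0,0,0],"twist":0},
  ],
  fingers=24,
)

```text
clock: 14.23
ee_pos: [623.2, -31.2, 134.8]
orientation: [2.22, 2.22, 0.002]
contact_force: [-1.4, 0.1, 5.3]
gripper_width: 0.358
grasp_force: 59.5
```

Call:
play_rows(
  series=[
    {"slide":[0,0,-15],"twist":0},
    {"slide":[0,0,-40],"twist":0},
    {"slide":[0,0,-60],"twist":0},
    {"slide":[-15,-10,-70],"twist":0},
    {"slide":[-45,-31,-70],"twist":0},
    {"slide":[-75,-52,-70],"twist":0},
    {"slide":[-105,-72,-70],"twist":0},
    {"slide":[-135,-93,-70],"twist":0},
    {"slide":[-165,-114,-70],"twist":0},
    {"slide":[-195,-135,-70],"twist":0},
  ],
)

```text
clock: 15.07
ee_pos: [486.1, -227.0, 202.3]
orientation: [-2.221, -2.221, 0.0]
contact_force: [0.7, 0.2, -0.6]
gripper_width: 0.358
grasp_force: 59.6
```

Call:
play_rows(
  series=[
    {"slide":[-20,-14,0],"twist":0},
    {"slide":[-30,-20.5,8],"twist":0},
    {"slide":[-31,-20.5,30],"twist":0},
    {"slide":[-31,-20.5,52],"twist":0},
    {"slide":[-31,-20.5,66],"twist":0},
    {"slide":[-31,-20.5,71],"twist":0},
    {"slide":[-31,-20.5,74],"twist":0},
    {"slide":[-31,-20.5,75],"twist":0},
    {"slide":[-31,-20.5,75],"twist":0},
  ],
)

```text
clock: 15.82
ee_pos: [465.6, -255.8, 129.8]
orientation: [-2.218, -2.22, 0.003]
contact_force: [-6.9, 3.4, 12.2]
gripper_width: 0.36
grasp_force: 61.1
```

Call:
play_rows(
  series=[
    {"slide":[0,0,-0.5],"twist":0},
    {"slide":[0,0,-0.5],"twist":0},
    {"slide":[0,0,-0.5],"twist":0},
    {"slide":[0,0,-1],"twist":0},
    {"slide":[0,0,-5],"twist":0},
    {"slide":[0,0,-25],"twist":0},
    {"slide":[0,0,-60],"twist":0},
    {"slide":[0,0,-80],"twist":-0.12},
    {"slide":[20,12,-80],"twist":-0.24},
    {"slide":[45,28,-80],"twist":-0.36},
  ],
  fingers=62,
)

```text
clock: 16.65
ee_pos: [495.9, -213.8, 210.9]
orientation: [1.782, 2.58, -0.0]
contact_force: [-0.5, -0.2, 0.3]
gripper_width: 0.73
grasp_force: 0.0
```

Run:
```python
from h import *
s=bot.read_state(); M=R.from_rotvec(s["orientation"]).as_matrix(); print(np.round(s["joints"],2),np.round(M,3).tolist(),np.round(s["ee_pos"],1))
print("slide to (560,-80,208 approx):", M.T@(np.r_[560,-80,208]-s["ee_pos"]), "to 640.5,22.5",M.T@(np.r_[640.5,22.5,208]-s["ee_pos"]))
c=bot.read_camera("scene"); A=world(c); f=bot.read_camera("side"); B=world(f)
for n,W in(("scene",A),("side",B)):
  for k,xy,t,r in(("ches",(507,-411),131,19),("long",(487,-334),123,16),("short",(467,-257),87,16),("adap",(640.5,22.5),54,28)): print(n,k,*fitc(W,xy,t,r))
```

```text
[-0.53  0.08 -0.05  1.43 -0.    0.68] [[-0.354, 0.935, 0.004], [0.935, 0.354, -0.003], [-0.005, 0.003, -1.0]] [ 495.9 -213.8  210.9]
slide to (560,-80,208 approx): [102.43532869 107.27322972   2.71815474] to 640.5,22.5 [169.78364317 218.85595396   2.7318201 ]
scene ches wall 98 [ 505.2 -410.8] top 85 [ 504.9 -409.9] 19.9 mean [ 506.8 -407.8]
scene long wall 106 [ 483.6 -334.2] top 46 [ 484.3 -332.9] 18.1 mean [ 484.5 -333.5]
scene short wall 101 [ 464.4 -255.4] top 60 [ 464.5 -255.6] 17.1 mean [ 464.9 -254.5]
scene adap wall 229 [640.6  21. ] top 291 [641.2  21.9] 28.8 mean [642.6  23.3]
side ches wall 164 [ 505.  -411.5] top 428 [ 504.9 -412.2] 19.3 mean [ 504.2 -413.3]
side long wall 224 [ 483.3 -336.1] top 117 [ 483.5 -335.8] 16.8 mean [ 483.4 -335.4]
side short wall 203 [ 463.9 -257.5] top 87 [ 464.6 -257.2] 16.8 mean [ 464.  -256.7]
side adap wall 71 [630.2  12.3] top 117 [642.6  17.5] 28.8 mean [651.7  21.8]
```

All three tubes stand upright on the mat. Now the adapter, with the fingers turned to close along the board's y so they clear the upstand.

Call:
play_rows(
  series=[
    {"slide":[17,22,0],"twist":-0.121},
    {"slide":[36,47,0],"twist":-0.242},
    {"slide":[55,72,0],"twist":-0.363},
    {"slide":[75,98,0],"twist":-0.484},
    {"slide":[95,124,0],"twist":-0.605},
    {"slide":[115,150,0],"twist":-0.726},
    {"slide":[135,177,0],"twist":-0.847},
    {"slide":[155,203,0],"twist":-0.968},
    {"slide":[167.4,219,0],"twist":-1.089},
    {"slide":[167.4,219,0],"twist":-1.21},
  ],
  fingers=82,
)

```text
clock: 17.58
ee_pos: [642.5, 25.4, 207.1]
orientation: [-0.014, 3.141, 0.003]
contact_force: [-0.4, -1.0, 0.2]
gripper_width: 0.961
grasp_force: 0.0
```

Call:
play_rows(
  series=[
    {"slide":[0,0,0],"twist":0},
    {"slide":[0,0,20],"twist":0},
    {"slide":[0,0,50],"twist":0},
    {"slide":[0,0,50],"twist":0},
  ],
)

```text
clock: 17.92
ee_pos: [637.2, 21.1, 151.1]
orientation: [-0.009, -3.13, -0.0]
contact_force: [-2.6, 0.1, -2.4]
gripper_width: 0.961
grasp_force: 0.0
```

Run:
```python
from h import *
c,W,s=wristworld(); M=R.from_rotvec(s["orientation"]).as_matrix(); print(np.round(s["joints"],2),np.round(M,3).tolist(),np.round(s["ee_pos"],1))
print("adap",*fitc(W,(641,22),54,28))
cv2.imwrite("pics/w1.png",c["frame"])
```

```text
[-0.07  0.37  0.17  1.38 -0.   -0.07] [[-1.0, 0.005, -0.012], [0.005, 1.0, 0.0], [0.012, 0.0, -1.0]] [637.2  21.1 151.1]
adap wall 1081 [629.   25.8] top 4002 [641.   21.7] 28.3 mean [638.8  21.6]
```

View pics/w1.png

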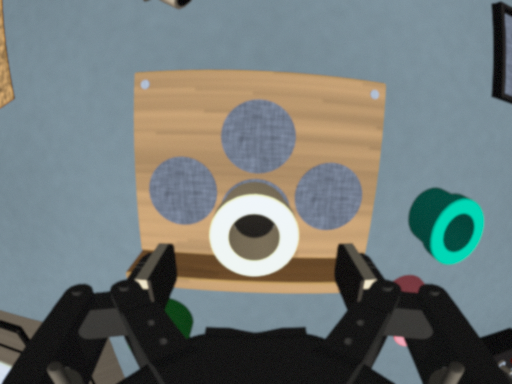

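The adapter sits centred between the fingers (pixel 255,235), and nothing else is near it. I'll lower and grip.

Call:
play_rows(
  series=[
    {"slide":[0,0,25],"twist":0},
    {"slide":[0,0,48],"twist":0},
    {"slide":[0,0,60],"twist":0},
    {"slide":[0,0,63],"twist":0},
    {"slide":[0,0,63],"twist":0},
    {"slide":[0,0,63],"twist":0},
  ],
)

```text
clock: 18.47
ee_pos: [641.8, 21.5, 96.6]
orientation: [0.003, 3.14, -0.0]
contact_force: [0.3, 0.5, 0.3]
gripper_width: 0.963
grasp_force: 0.0
```

Call:
play_rows(
  series=[
    {"slide":[0,0,0],"twist":0},
    {"slide":[0,0,0],"twist":0},
    {"slide":[0,0,0],"twist":0},
    {"slide":[0,0,0],"twist":0},
    {"slide":[0,0,0],"twist":0},
    {"slide":[0,0,0],"twist":0},
    {"slide":[0,0,0],"twist":0},
  ],
  fingers=48,
  grip_force=45,
)

```text
clock: 19.05
ee_pos: [642.4, 21.7, 97.2]
orientation: [0.001, 3.138, -0.001]
contact_force: [0.2, -0.2, 5.6]
gripper_width: 0.641
grasp_force: 47.8
```

Call:
play_rows(
  series=[
    {"slide":[0,0,-5],"twist":0},
    {"slide":[0,0,-20],"twist":0},
    {"slide":[0,0,-50],"twist":0},
    {"slide":[0,0,-80],"twist":0},
    {"slide":[0,0,-80],"twist":0},
  ],
)

```text
clock: 19.47
ee_pos: [643.9, 21.7, 182.3]
orientation: [0.001, 3.131, -0.001]
contact_force: [1.6, 0.2, 1.2]
gripper_width: 0.643
grasp_force: 47.6
```

Call:
play_rows(
  series=[
    {"slide":[8,20,0],"twist":0.1},
    {"slide":[21,53,0],"twist":0.22},
    {"slide":[34,86,0],"twist":0.34},
    {"slide":[47,119,0],"twist":0.46},
    {"slide":[61,153,0],"twist":0.58},
    {"slide":[75,187,0],"twist":0.7},
    {"slide":[89,222,0],"twist":0.82},
    {"slide":[103,257,0],"twist":0.94},
    {"slide":[117,291,0],"twist":1.07},
    {"slide":[130,325,0],"twist":1.21},
  ],
)

```text
clock: 20.3
ee_pos: [509.9, 348.0, 174.5]
orientation: [-1.765, -2.598, 0.002]
contact_force: [0.8, -0.0, -0.5]
gripper_width: 0.642
grasp_force: 47.4
```

Call:
play_rows(
  series=[
    {"slide":[25,-1,0],"twist":0.12},
    {"slide":[36.5,-1.2,5],"twist":0.24},
    {"slide":[36.5,-1.2,20],"twist":0.36},
    {"slide":[36.5,-1.2,45],"twist":0.36},
    {"slide":[36.5,-1.2,65],"twist":0.36},
    {"slide":[36.5,-1.2,75],"twist":0.36},
    {"slide":[36.5,-1.2,75],"twist":0.36},
  ],
)

```text
clock: 20.88
ee_pos: [494.2, 378.6, 95.7]
orientation: [-2.194, -2.246, 0.012]
contact_force: [-1.3, -1.0, -0.2]
gripper_width: 0.639
grasp_force: 47.5
```

Run:
```python
from h import *
s=bot.read_state(); M=R.from_rotvec(s["orientation"]).as_matrix(); print(np.round(M,3).tolist(),np.round(s["ee_pos"],1),s["gripper_width"],np.round(s["contact_force"],1))
f=bot.read_camera("scene")["frame"]; d=bot.read_camera("side")["frame"]
cv2.imwrite("pics/a1.png",np.hstack([cv2.resize(f[190:340,340:470],None,fx=3,fy=3),cv2.resize(d[40:190,120:250],None,fx=3,fy=3)]))
```

```text
[[-0.023, 1.0, -0.007], [1.0, 0.023, -0.004], [-0.004, -0.007, -1.0]] [494.2 378.6  95.7] 0.6393550217762775 [-1.3 -1.  -0.2]
```

View pics/a1.png

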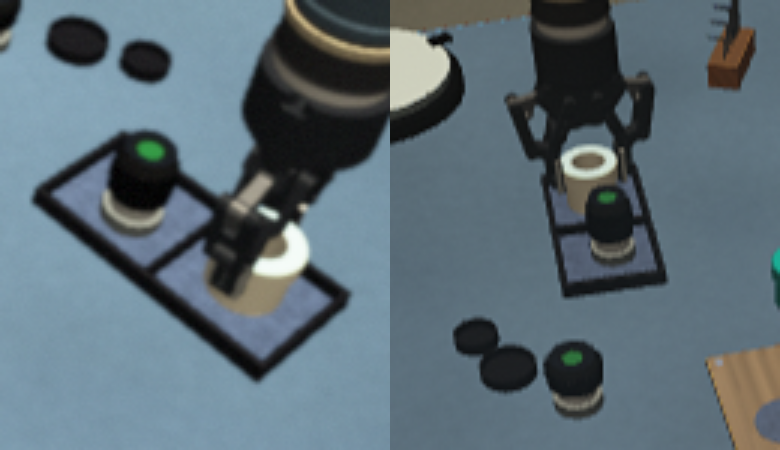

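The adapter hangs upright over the empty pocket, inside its walls. I'll lower it, release and rise.

Call:
play_rows(
  series=[
    {"slide":[0,0,3],"twist":0},
    {"slide":[0,0,6],"twist":0},
    {"slide":[0,0,8],"twist":0},
    {"slide":[0,0,8.5],"twist":0},
    {"slide":[0,0,8.5],"twist":0},
  ],
)

```text
clock: 21.4
ee_pos: [497.5, 380.5, 93.3]
orientation: [2.195, 2.246, 0.005]
contact_force: [-0.7, 0.1, 5.0]
gripper_width: 0.639
grasp_force: 47.9
```

Call:
play_rows(
  series=[
    {"slide":[0,0,0],"twist":0},
    {"slide":[0,0,0],"twist":0},
    {"slide":[0,0,0],"twist":0},
    {"slide":[0,0,0],"twist":0},
    {"slide":[0,0,-5],"twist":0},
    {"slide":[0,0,-25],"twist":0},
    {"slide":[0,0,-60],"twist":0.02},
    {"slide":[0,0,-95],"twist":0.023},
    {"slide":[0,0,-110],"twist":0.023},
    {"slide":[0,0,-110],"twist":0.023},
  ],
  fingers=80,
  grip_force=60,
)

```text
clock: 22.23
ee_pos: [499.0, 381.4, 208.3]
orientation: [2.219, 2.22, 0.017]
contact_force: [1.0, 0.4, 0.4]
gripper_width: 0.94
grasp_force: 0.0
```

Run:
```python
from h import *
for i in range(3):
    s=bot.read_state(); print(np.round(s["ee_pos"],1),np.round(s["orientation"],3),s["gripper_width"]); c,W,_=wristworld()
print("adap",*fitc(W,(497,381),50,28,tol=10)); cv2.imwrite("pics/w2.png",c["frame"])
```

```text
[499.  381.4 208.3] [2.219 2.22  0.017] 0.9398119044079749
[498.1 380.9 205.3] [2.22  2.22  0.011] 0.9391503450482588
[497.2 380.2 202.7] [2.221 2.221 0.004] 0.933702579850044
adap wall 517 [500.2 396.4] top 2605 [498.4 383.8] 28.5 mean [498.3 385.3]
```

View pics/w2.png

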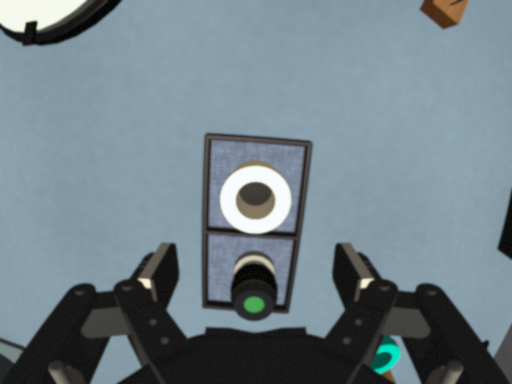

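The adapter is in the pocket, upright and flange up (pixel 256,199), with its nose clear of the walls. Now I'll bring the tubes back, short one first.

Call:
play_rows(
  series=[
    {"slide":[-20,-1,0],"twist":0},
    {"slide":[-58,-3,0],"twist":0},
    {"slide":[-98,-5,0],"twist":0},
    {"slide":[-138,-7,0],"twist":0},
    {"slide":[-178,-9,0],"twist":0},
    {"slide":[-218,-11,0],"twist":0},
    {"slide":[-258,-13,0],"twist":0},
    {"slide":[-298,-15,0],"twist":0},
    {"slide":[-338,-17,0],"twist":0},
    {"slide":[-378,-19,0],"twist":0},
  ],
  fingers=62,
)

```text
clock: 23.22
ee_pos: [475.8, 0.4, 199.0]
orientation: [-2.219, -2.219, 0.004]
contact_force: [1.0, -0.4, 0.5]
gripper_width: 0.724
grasp_force: 0.0
```

Call:
play_rows(
  series=[
    {"slide":[-40,-2,0],"twist":0},
    {"slide":[-80,-4,0],"twist":0},
    {"slide":[-120,-6,0],"twist":0},
    {"slide":[-160,-8,0],"twist":0},
    {"slide":[-200,-9,0],"twist":0},
    {"slide":[-235,-11,0],"twist":0},
    {"slide":[-257,-11,0],"twist":0},
    {"slide":[-259.5,-11,5],"twist":0},
    {"slide":[-259.5,-11,5],"twist":0},
    {"slide":[-259.5,-11,5],"twist":0},
  ],
)

```text
clock: 24.05
ee_pos: [465.6, -256.3, 194.1]
orientation: [-2.218, -2.218, 0.0]
contact_force: [0.6, 0.2, 0.0]
gripper_width: 0.727
grasp_force: 0.0
```

Run:
```python
from h import *
for i in range(3):
    s=bot.read_state(); print(np.round(s["ee_pos"],1),np.round(s["orientation"],3),s["gripper_width"]); c,W,_=wristworld()
for k,xy,t,r in(("ches",(507,-411),131,19),("long",(487,-334),123,16),("short",(467,-257),87,16)): print(k,*fitc(W,xy,t,r))
```

```text
[ 465.6 -256.3  194.1] [-2.218 -2.218  0.   ] 0.7272164314988334
[ 466.  -256.   194.8] [-2.218 -2.22   0.   ] 0.7224799320210834
[ 466.3 -255.9  195.4] [-2.218 -2.221 -0.   ] 0.7248900741809138
ches
long wall 566 [ 484.2 -333.4]
short wall 892 [ 464.9 -253. ] top 604 [ 464.9 -254.6] 16.4 mean [ 465.  -253.8]
```

Call:
play_rows(
  series=[
    {"slide":[0,-1,20],"twist":0},
    {"slide":[0,-1,45],"twist":0},
    {"slide":[0,-1,60],"twist":0},
    {"slide":[0,-1,67],"twist":0},
    {"slide":[0,-1,67],"twist":0},
    {"slide":[0,-1,67],"twist":0},
  ],
)

```text
clock: 24.7
ee_pos: [465.9, -256.9, 129.8]
orientation: [2.22, 2.223, 0.0]
contact_force: [1.5, -0.0, 0.6]
gripper_width: 0.724
grasp_force: 0.0
```

Call:
play_rows(
  series=[
    {"slide":[0,0,0],"twist":0},
    {"slide":[0,0,0],"twist":0},
    {"slide":[0,0,0],"twist":0},
    {"slide":[0,0,0],"twist":0},
    {"slide":[0,0,0],"twist":0},
    {"slide":[0,0,0],"twist":0},
    {"slide":[0,0,0],"twist":0},
    {"slide":[0,0,0],"twist":0},
  ],
  fingers=24,
)

```text
clock: 25.37
ee_pos: [466.4, -258.2, 131.2]
orientation: [2.22, 2.219, 0.001]
contact_force: [-1.4, -0.3, 5.9]
gripper_width: 0.357
grasp_force: 59.1
```

Run:
```python
from h import *
for i in range(4):
    s=bot.read_state(); print(np.round(s["ee_pos"],1),np.round(s["contact_force"],1)); bot.read_camera("side")
```

```text
[ 466.4 -258.2  131.2] [-1.4 -0.3  5.9]
[ 466.4 -258.2  131.2] [-1.   0.2  5.8]
[ 466.4 -258.2  131.2] [-1.5  0.6  5.9]
[ 466.4 -258.2  131.2] [-1.2  0.7  6.1]
```

Call:
play_rows(
  series=[
    {"slide":[0,0,-15],"twist":0},
    {"slide":[0,0,-40],"twist":0},
    {"slide":[0,0,-65],"twist":0},
    {"slide":[15,10,-75],"twist":0},
    {"slide":[45,31,-75],"twist":0},
    {"slide":[75,52,-75],"twist":0},
    {"slide":[105,73,-75],"twist":0},
    {"slide":[135,94,-75],"twist":0},
    {"slide":[165,115,-75],"twist":0},
    {"slide":[195,136,-75],"twist":0},
  ],
)

```text
clock: 26.4
ee_pos: [602.2, -61.0, 203.8]
orientation: [-2.221, -2.221, 0.001]
contact_force: [0.2, -0.9, -0.8]
gripper_width: 0.357
grasp_force: 59.3
```

Call:
play_rows(
  series=[
    {"slide":[20,14,0],"twist":0},
    {"slide":[29,20,0],"twist":0},
    {"slide":[30,20.5,5],"twist":0},
    {"slide":[30,20.5,25],"twist":0},
    {"slide":[30,20.5,45],"twist":0},
    {"slide":[30,20.5,58],"twist":0},
    {"slide":[30,20.5,63],"twist":0},
    {"slide":[30,20.5,63],"twist":0},
    {"slide":[30,20.5,63],"twist":0},
  ],
)

```text
clock: 27.15
ee_pos: [621.8, -33.3, 141.5]
orientation: [-2.222, -2.22, 0.001]
contact_force: [0.2, -0.1, -0.6]
gripper_width: 0.357
grasp_force: 59.4
```

Run:
```python
from h import *
for n in("scene","side"):
    s=bot.read_state(); print(np.round(s["ee_pos"],1),np.round(s["contact_force"],1)); W=world(bot.read_camera(n))
    print(n,*fitc(W,(622.5,-31),97,16,depth=29),"barrel",*fitc(W,(622.5,-31),65,20,depth=35))
```

```text
[621.8 -33.3 141.5] [ 0.2 -0.1 -0.6]
scene wall 184 [623.4 -30.5] top 86 [622.8 -29.6] 23.3 mean [620.  -26.7] barrel wall 186 [620.5 -30.6] top 69 [622.4 -28.4] 20.0 mean [627.2 -17.9]
[622.5 -33.2 142.4] [-0.3 -0.6 -0. ]
side wall 176 [621.6 -33. ] top 71 [622.3 -35.8] 20.8 mean [625.2 -35.6] barrel wall 169 [621.7 -31.7] top 63 [620.5 -36.2] 19.5 mean [618.8 -46.1]
```

Call:
play_rows(
  series=[
    {"slide":[0,0,3],"twist":0},
    {"slide":[0,0,5.5],"twist":0},
    {"slide":[0,0,7],"twist":0},
    {"slide":[0,0,7],"twist":0},
    {"slide":[0,0,7],"twist":0},
  ],
)

```text
clock: 27.67
ee_pos: [622.8, -32.6, 136.2]
orientation: [2.22, 2.22, 0.002]
contact_force: [-2.3, -0.4, 4.8]
gripper_width: 0.359
grasp_force: 59.9
```

Call:
play_rows(
  series=[
    {"slide":[0,0,0],"twist":0},
    {"slide":[0,0,0],"twist":0},
    {"slide":[0,0,0],"twist":0},
    {"slide":[0,0,0],"twist":0},
    {"slide":[0,0,-5],"twist":0},
    {"slide":[0,0,-25],"twist":0},
    {"slide":[0,0,-60],"twist":0},
    {"slide":[0,0,-95],"twist":0},
    {"slide":[-15,-7,-100],"twist":0},
    {"slide":[-50,-23,-100],"twist":0},
  ],
  fingers=62,
)

```text
clock: 28.5
ee_pos: [602.3, -80.2, 239.5]
orientation: [2.21, 2.223, 0.011]
contact_force: [0.2, -1.4, -0.1]
gripper_width: 0.723
grasp_force: 0.0
```

Call:
play_rows(
  series=[
    {"slide":[-38,-17,0],"twist":0},
    {"slide":[-76,-34,0],"twist":0},
    {"slide":[-114,-51,0],"twist":0},
    {"slide":[-152,-69,0],"twist":0},
    {"slide":[-190,-86,0],"twist":0},
    {"slide":[-225,-102,0],"twist":0},
    {"slide":[-248,-112,0],"twist":0},
    {"slide":[-251.5,-114,5],"twist":0},
    {"slide":[-251.5,-114,15],"twist":0},
    {"slide":[-251.5,-114,15],"twist":0},
  ],
)

```text
clock: 29.33
ee_pos: [484.5, -333.1, 216.9]
orientation: [-2.219, -2.218, -0.001]
contact_force: [0.3, 0.7, -1.4]
gripper_width: 0.724
grasp_force: 0.0
```

Run:
```python
from h import *
for i in range(3):
    s=bot.read_state(); print(np.round(s["ee_pos"],1),np.round(s["orientation"],3)); c,W,_=wristworld()
for k,xy,t,r in(("ches",(507,-411),131,19),("long",(486,-334),123,16)): print(k,*fitc(W,xy,t,r))
for n in("scene","side"):
    W=world(bot.read_camera(n)); print("short",n,*fitc(W,(622.5,-31),92,16))
```

```text
[ 484.5 -333.1  216.9] [-2.219e+00 -2.218e+00 -1.000e-03]
[ 484.8 -332.5  217.4] [-2.218e+00 -2.220e+00 -1.000e-03]
[ 485.3 -332.4  218.2] [-2.218e+00 -2.221e+00 -1.000e-03]
ches wall 856 [ 505.6 -409.7] top 538 [ 506.  -405.4] 18.5 mean [ 504.7 -396.3]
long wall 1046 [ 484.4 -331.4] top 733 [ 484.6 -333.2] 16.4 mean [ 484.4 -332.8]
short scene wall 162 [621.3 -29.7] top 78 [621.8 -29.9] 17.2 mean [621.7 -28.5]
short side
```

Call:
play_rows(
  series=[
    {"slide":[-1,-0.7,20],"twist":0},
    {"slide":[-1,-0.7,40],"twist":0},
    {"slide":[-1,-0.7,51],"twist":0},
    {"slide":[-1,-0.7,54],"twist":0},
    {"slide":[-1,-0.7,54],"twist":0},
    {"slide":[-1,-0.7,54],"twist":0},
  ],
)

```text
clock: 30.08
ee_pos: [484.9, -335.0, 166.1]
orientation: [2.22, 2.221, 0.0]
contact_force: [-0.6, -0.2, 0.6]
gripper_width: 0.725
grasp_force: 0.0
```

Call:
play_rows(
  series=[
    {"slide":[0,0,0],"twist":0},
    {"slide":[0,0,0],"twist":0},
    {"slide":[0,0,0],"twist":0},
    {"slide":[0,0,0],"twist":0},
    {"slide":[0,0,0],"twist":0},
    {"slide":[0,0,0],"twist":0},
    {"slide":[0,0,0],"twist":0},
    {"slide":[0,0,0],"twist":0},
  ],
  fingers=24,
)

```text
clock: 30.75
ee_pos: [484.8, -335.6, 167.0]
orientation: [2.22, 2.219, -0.0]
contact_force: [-0.2, 0.6, 5.2]
gripper_width: 0.359
grasp_force: 59.4
```

Call:
play_rows(
  series=[
    {"slide":[0,0,-15],"twist":0},
    {"slide":[0,0,-45],"twist":0},
    {"slide":[0,0,-80],"twist":0},
    {"slide":[5,2,-105],"twist":0},
    {"slide":[30,10,-110],"twist":0},
    {"slide":[65,22,-110],"twist":0},
    {"slide":[100,35,-110],"twist":0},
    {"slide":[135,47,-110],"twist":0},
    {"slide":[170,59,-110],"twist":0},
    {"slide":[205,71,-110],"twist":0},
  ],
)

```text
clock: 31.58
ee_pos: [555.5, -128.3, 274.4]
orientation: [-2.221, -2.22, 0.0]
contact_force: [0.3, -0.1, -1.0]
gripper_width: 0.355
grasp_force: 59.6
```

Call:
play_rows(
  series=[
    {"slide":[35,12,0],"twist":0},
    {"slide":[70,24,0],"twist":0},
    {"slide":[105,36,0],"twist":0},
    {"slide":[140,48,0],"twist":0},
    {"slide":[175,60,0],"twist":0},
    {"slide":[200,70,0],"twist":0},
    {"slide":[208,72.6,10],"twist":0},
    {"slide":[208.2,72.6,40],"twist":0},
    {"slide":[208.2,72.6,70],"twist":0},
    {"slide":[208.2,72.6,90],"twist":0},
  ],
)

```text
clock: 32.42
ee_pos: [626.6, 78.3, 181.0]
orientation: [-2.218, -2.22, 0.006]
contact_force: [-0.6, 0.3, -3.0]
gripper_width: 0.356
grasp_force: 59.8
```

Call:
play_rows(
  series=[
    {"slide":[0,0,4],"twist":0},
    {"slide":[0,0,7],"twist":0},
    {"slide":[0,0,7],"twist":0},
    {"slide":[0,0,7],"twist":0},
  ],
)

```text
clock: 32.75
ee_pos: [628.9, 77.9, 180.2]
orientation: [2.221, 2.22, 0.003]
contact_force: [-0.4, -0.1, -1.2]
gripper_width: 0.357
grasp_force: 59.8
```

Run:
```python
from h import *
for n in("scene","side"):
    s=bot.read_state(); print(np.round(s["ee_pos"],1),np.round(s["contact_force"],1)); W=world(bot.read_camera(n))
    print(n,*fitc(W,(627,78.5),136,16,depth=29),"barrel",*fitc(W,(627,78.5),103,20,depth=60)); print("short",n,*fitc(W,(622.5,-31),92,16))
```

```text
[628.9  77.9 180.2] [-0.4 -0.1 -1.2]
scene wall 178 [629.2  79.7] top 80 [627.7  83.1] 20.1 mean [623.7  84.3] barrel wall 384 [628.5  79.5] top 86 [629.1  81. ] 20.8 mean [636.4  91.1]
short scene wall 155 [621.2 -29.4] top 80 [620.  -29.1] 17.8 mean [622.1 -29.5]
[629.2  77.9 180.7] [ 0.2  0.  -1.3]
side wall 187 [627.5  77.5] top 68 [626.2  74.6] 21.8 mean [629.1  75.3] barrel wall 283 [628.8  78.6] top 60 [628.2  73.6] 19.1 mean [627.4  64.4]
short side wall 147 [620.4 -32. ] top 63 [620.4 -32.8] 16.9 mean [620.2 -33.3]
```

Call:
play_rows(
  series=[
    {"slide":[0,-1,3],"twist":0},
    {"slide":[0,-1,6],"twist":0},
    {"slide":[0,-1,8],"twist":0},
    {"slide":[0,-1,8],"twist":0},
    {"slide":[0,-1,8],"twist":0},
  ],
)

```text
clock: 33.27
ee_pos: [627.5, 78.2, 172.1]
orientation: [2.22, 2.22, 0.002]
contact_force: [-1.4, 0.4, 4.2]
gripper_width: 0.355
grasp_force: 60.5
```

Call:
play_rows(
  series=[
    {"slide":[0,0,0],"twist":0},
    {"slide":[0,0,0],"twist":0},
    {"slide":[0,0,0],"twist":0},
    {"slide":[0,0,0],"twist":0},
    {"slide":[0,0,-5],"twist":0},
    {"slide":[0,0,-25],"twist":0},
    {"slide":[0,0,-60],"twist":0},
    {"slide":[0,0,-70],"twist":0},
    {"slide":[-25,-6,-70],"twist":0},
    {"slide":[-64,-16,-70],"twist":0},
  ],
  fingers=62,
)

```text
clock: 34.1
ee_pos: [612.6, 16.4, 242.7]
orientation: [2.213, 2.225, 0.007]
contact_force: [0.4, -1.5, -0.5]
gripper_width: 0.728
grasp_force: 0.0
```

Call:
play_rows(
  series=[
    {"slide":[-40,-10,0],"twist":0},
    {"slide":[-80,-20,0],"twist":0},
    {"slide":[-120,-30,0],"twist":0},
    {"slide":[-160,-40,0],"twist":0},
    {"slide":[-200,-50,0],"twist":0},
    {"slide":[-240,-60,0],"twist":0},
    {"slide":[-280,-70,0],"twist":0},
    {"slide":[-320,-80,0],"twist":0},
    {"slide":[-360,-90,0],"twist":0},
    {"slide":[-395,-100,0],"twist":0},
  ],
)

```text
clock: 34.93
ee_pos: [510.2, -383.5, 240.7]
orientation: [2.222, 2.219, -0.001]
contact_force: [0.9, -0.1, -0.1]
gripper_width: 0.725
grasp_force: 0.0
```

Call:
play_rows(
  series=[
    {"slide":[-25,-5,0],"twist":0},
    {"slide":[-30,-5.2,10],"twist":0},
    {"slide":[-30,-5.2,20],"twist":0},
    {"slide":[-30,-5.2,20],"twist":0},
    {"slide":[-30,-5.2,20],"twist":0},
  ],
)

```text
clock: 35.35
ee_pos: [505.8, -408.9, 218.7]
orientation: [-2.217, -2.22, -0.001]
contact_force: [-0.8, 0.7, 0.3]
gripper_width: 0.724
grasp_force: 0.0
```

Run:
```python
from h import *
for i in range(2):
    s=bot.read_state(); print(np.round(s["ee_pos"],1),np.round(s["orientation"],3)); c,W,_=wristworld()
for k,xy,t,r in(("ches",(506,-411),131,19),): print(k,*fitc(W,xy,t,r))
for n in("scene","side"):
    W=world(bot.read_camera(n)); print("long",n,*fitc(W,(627,78.5),128,16))
```

```text
[ 505.8 -408.9  218.7] [-2.217e+00 -2.220e+00 -1.000e-03]
[ 506.2 -409.   219.7] [-2.218e+00 -2.222e+00 -1.000e-03]
ches wall 633 [ 505.7 -409.7] top 2843 [ 505.4 -409.4] 19.2 mean [ 505.5 -408.1]
long scene wall 192 [626.8  80.4] top 93 [627.2  81.4] 17.1 mean [627.2  80.7]
long side wall 32 [626.8  77.4] top 19 [618.7  81.2] 15.4 mean [615.7  81.1]
```

Long tube is back within about 1 mm. Now the sight tube.

Call:
play_rows(
  series=[
    {"slide":[-0.5,-0.5,20],"twist":0},
    {"slide":[-0.5,-0.5,40],"twist":0},
    {"slide":[-0.5,-0.5,51],"twist":0},
    {"slide":[-0.5,-0.5,54],"twist":0},
    {"slide":[-0.5,-0.5,54],"twist":0},
    {"slide":[-0.5,-0.5,54],"twist":0},
  ],
)

```text
clock: 36.05
ee_pos: [505.7, -411.3, 167.2]
orientation: [2.22, 2.221, -0.0]
contact_force: [0.1, 0.2, 0.6]
gripper_width: 0.728
grasp_force: 0.0
```

Call:
play_rows(
  series=[
    {"slide":[0,0,0],"twist":0},
    {"slide":[0,0,0],"twist":0},
    {"slide":[0,0,0],"twist":0},
    {"slide":[0,0,0],"twist":0},
    {"slide":[0,0,0],"twist":0},
    {"slide":[0,0,0],"twist":0},
    {"slide":[0,0,0],"twist":0},
    {"slide":[0,0,0],"twist":0},
  ],
  fingers=30,
)

```text
clock: 36.72
ee_pos: [505.9, -412.1, 168.3]
orientation: [2.219, 2.219, -0.0]
contact_force: [-1.3, 0.6, 6.3]
gripper_width: 0.428
grasp_force: 60.0
```

Call:
play_rows(
  series=[
    {"slide":[0,0,-15],"twist":0},
    {"slide":[0,0,-45],"twist":0},
    {"slide":[0,0,-80],"twist":0},
    {"slide":[5,1,-105],"twist":0},
    {"slide":[30,5,-110],"twist":0},
    {"slide":[65,12,-110],"twist":0},
    {"slide":[100,18,-110],"twist":0},
    {"slide":[137,25,-110],"twist":0},
    {"slide":[174,31,-110],"twist":0},
    {"slide":[210,38,-110],"twist":0},
  ],
)

```text
clock: 37.55
ee_pos: [543.0, -199.4, 275.5]
orientation: [-2.221, -2.22, 0.0]
contact_force: [0.7, 0.2, -1.0]
gripper_width: 0.427
grasp_force: 60.2
```

Call:
play_rows(
  series=[
    {"slide":[36,7,0],"twist":0},
    {"slide":[72,13,0],"twist":0},
    {"slide":[108,19,0],"twist":0},
    {"slide":[144,26,0],"twist":0},
    {"slide":[180,32,0],"twist":0},
    {"slide":[210,38,0],"twist":0},
    {"slide":[224,40.6,5],"twist":0},
    {"slide":[225,40.6,30],"twist":0},
    {"slide":[225,40.6,60],"twist":0},
    {"slide":[225,40.6,85],"twist":0},
  ],
)

```text
clock: 38.38
ee_pos: [583.6, 24.0, 189.3]
orientation: [-2.22, -2.222, 0.001]
contact_force: [-0.4, 0.6, -2.2]
gripper_width: 0.429
grasp_force: 60.2
```

Call:
play_rows(
  series=[
    {"slide":[0,0,7],"twist":0},
    {"slide":[0,0,12],"twist":0},
    {"slide":[0,0,12],"twist":0},
    {"slide":[0,0,12],"twist":0},
  ],
)

```text
clock: 38.72
ee_pos: [584.6, 23.2, 180.7]
orientation: [2.221, 2.22, 0.002]
contact_force: [0.2, -0.7, -0.3]
gripper_width: 0.428
grasp_force: 60.3
```

Run:
```python
from h import *
for n in("scene","side"):
    s=bot.read_state(); print(np.round(s["ee_pos"],1),np.round(s["contact_force"],1)); W=world(bot.read_camera(n))
    print(n,*fitc(W,(584,24),144,19,depth=29),"barrel",*fitc(W,(584,24),105,17,depth=75,tol=5))
```

```text
[584.6  23.2 180.7] [ 0.2 -0.7 -0.3]
scene wall 160 [584.3  25.2] top 155 [584.6  23. ] 26.2 mean [581.7  30.3] barrel wall 140 [586.1  29.4]
[585.   23.2 181.4] [ 1.1  1.  -0.6]
side wall 189 [584.9  23.1] top 174 [584.   19.1] 24.7 mean [586.5  19.7] barrel wall 336 [584.8  23.5] top 30 [584.1  16.1] 15.3 mean [582.4   9. ]
```

Call:
play_rows(
  series=[
    {"slide":[0,-0.5,3],"twist":0},
    {"slide":[0,-0.5,6],"twist":0},
    {"slide":[0,-0.5,8],"twist":0},
    {"slide":[0,-0.5,8],"twist":0},
    {"slide":[0,-0.5,8],"twist":0},
  ],
)

```text
clock: 39.23
ee_pos: [584.0, 23.6, 173.3]
orientation: [2.22, 2.22, 0.003]
contact_force: [-1.6, 0.0, 5.9]
gripper_width: 0.425
grasp_force: 61.0
```

Contact made. I'll release, rise, back away toward the robot and check.

Call:
play_rows(
  series=[
    {"slide":[0,0,0],"twist":0},
    {"slide":[0,0,0],"twist":0},
    {"slide":[0,0,0],"twist":0},
    {"slide":[0,0,0],"twist":0},
    {"slide":[0,0,-5],"twist":0},
    {"slide":[0,0,-25],"twist":0},
    {"slide":[0,0,-60],"twist":0},
    {"slide":[0,0,-95],"twist":0},
    {"slide":[0,-20,-125],"twist":0},
    {"slide":[0,-50,-130],"twist":0},
  ],
  fingers=62,
)

```text
clock: 40.07
ee_pos: [536.4, 23.3, 307.9]
orientation: [2.215, 2.215, 0.012]
contact_force: [-0.4, 0.5, 0.7]
gripper_width: 0.723
grasp_force: 0.0
```

Call:
play_rows(
  series=[
    {"slide":[0,-35,0],"twist":0},
    {"slide":[0,-70,0],"twist":0},
    {"slide":[0,-90,0],"twist":0},
    {"slide":[0,-90,0],"twist":0},
    {"slide":[0,-90,0],"twist":0},
  ],
)

```text
clock: 40.48
ee_pos: [443.0, 23.7, 302.1]
orientation: [2.22, 2.22, 0.002]
contact_force: [-0.6, -0.0, -0.3]
gripper_width: 0.726
grasp_force: 0.0
```

Run:
```python
from h import *
I=[]
for n in("scene","side"):
    c=bot.read_camera(n); W=world(c); I.append(cv2.resize(c["frame"][60:360,100:500],None,fx=.975,fy=1.3) if 0 else c["frame"][70:320,120:500])
    for k,xy,t,r in(("ches",(584,24),136,19),("long",(627,78.5),128,16),("short",(622,-31.5),92,16),("adap",(498,382),50,28),("teye",(496,295),70,21),("sq",(424,106),52,23)): print(n,k,*fitc(W,xy,t,r))
cv2.imwrite("pics/end.png",np.vstack(I))
```

```text
scene ches wall 141 [583.2  25.2] top 177 [583.9  26.3] 19.7 mean [585.4  27.6]
scene long wall 192 [627.   80.4] top 90 [627.4  80.3] 18.1 mean [627.   81.1]
scene short wall 161 [621.3 -29.5] top 79 [620.5 -28.9] 18.2 mean [621.9 -28.7]
scene adap wall 304 [498.7 383.1] top 448 [499.1 383. ] 28.9 mean [500.5 384.4]
scene teye wall 197 [495.7 295.5] top 217 [498.1 295.1] 19.1 mean [498.7 296.7]
scene sq wall 154 [424.3 106.2] top 177 [429.1 108.1] 22.8 mean [428.1 108.1]
side ches wall 125 [583.1  23.6] top 150 [582.2  21.9] 20.9 mean [582.2  21.1]
side long wall 141 [626.2  78. ] top 55 [625.9  78.3] 17.2 mean [626.2  77.6]
side short wall 148 [620.8 -31.7] top 59 [620.8 -31.1] 17.2 mean [620.4 -32.7]
side adap wall 107 [503.1 373.8] top 137 [497.3 379.5] 29.9 mean [496.8 379.2]
side teye wall 116 [496.1 295.4] top 83 [495.7 292.5] 19.2 mean [495.9 292.5]
side sq wall 156 [425.  105.9] top 143 [425.2 105.5] 21.2 mean [425.  103.9]
```

View pics/end.png

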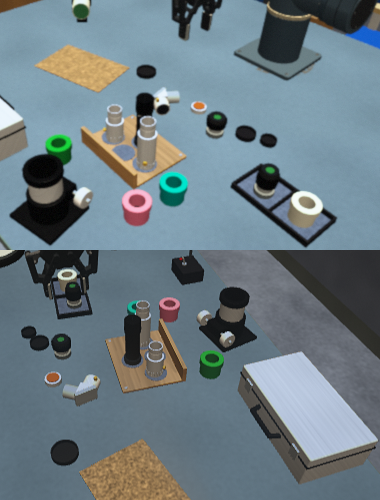

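All three tubes stand on the board within about 2 mm of where they started. The adapter is in its pocket, nothing else has moved, and the gripper is clear.

```bash
python3 -c "
from rig import bot
print(bot.close_job())"
```

```text
the job is handed in; nothing more can be done
None
```

The adapter stands flange up in the tray's empty pocket, all three tubes are back on the parking board upright within about 2 mm of their original spots, everything is let go, and the job is handed in at about 41 s on the robot's clock; the hand-in reported no verdict.

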